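Bring the bushes round to the picking tray and latch the parts carousel

ROBOT

A 6-joint arm with a two-finger parallel gripper is mounted at the origin on the work surface. World frame = base frame: x ahead of the robot, y to its left, z up, the work surface at z = 0. Lengths are in mm, angles in rad, forces in N, time in s.
With the tool pointing down it reaches from about 300 to 775 mm from the base axis. Payload 14.6 kg.
Tool frame: the origin (TCP) lies between the finger pads; the fingertips stand 8 mm ahead of it and the grasp point (between the pads) lies 11 mm behind it; z points along the fingers, y is the direction in which the jaws open and shut (so a half turn about z gives the same grasp; the last joint's range is limited). The gripper opens to 94 mm and grips with 3 to 60 N. Pads are 16 mm wide; open, the fingers measure 119 mm over their backs; the gripper's body (75 mm by 177 mm) begins 78 mm behind the grasp point.
Start: joints at [1.2, 0.3, 1.521, -0, 1.321, -0.067], TCP at [164.529, 524.804, 181.246] pointing down, gripper open.
Joint ranges: [-3.03, 3.03], [-0.79, 2.21], [0.23, 2.52], [-1.04, 4.18], [0, 3.07], [-2.55, 2.55]. Speed limits (rad/s): [2.22, 2.22, 2.57, 3.14, 3.14, 3.14].

INTERFACE

Orientations are given as [roll, pitch, yaw] about the fixed x, y, z axes, in that order (R = Rz(yaw) Ry(pitch) Rx(roll)).
In Python, from cell import manip, cams, models gives the robot as it stands. The module is installed in compiled form; this text tells all that it offers.
- The arm moves only by the shell command python3 -m pendant 'ROWS' [OPENING] [FORCE]. ROWS is JSON, a list that holds one entry, the list of rows, each a list of 4 numbers: the shift along the tool's x, y, z in cm, then the turn about the tool's z in rad. In form: [[[x, y, z, roll], ...]]. A call has 1 to 5 rows; each row is the pose to reach, as a shift and turn from the pose commanded when the call began, along the tool's axes at that moment; what a row does not reach only later rows make up. A row lasts 1/10 s, in which the tool goes at most 50 mm and 8.59 degrees, less where a joint would pass 70% of its speed; a pose out of reach is approached as far as the arm can. A call with a gripper value outside its range is refused whole. OPENING is the opening, from -1 (shut) to 1 (fully open), so that 0 is half open, set as the call begins (- or left out, the last holds). The fingers move at their own pace and stop on an object; FORCE is the grip in N (left out, the last holds). Time passes only in rows, so rows that repeat a pose let the fingers close. It gives the time, the measured TCP pose, the force and the opening at its end, in the units of the state.
- manip.read_state(): the state, without advancing time (a new reading comes with each control period).
- cams.camera(name): name is "scene" or "top" or "wrist"; returns a dict with "frame" (420x560x3 uint8, red, green, blue), "K" (3x3 intrinsics, pixels), "pose" (4x4, takes a point from camera to world coordinates). Camera axes: x right, y down, z forward; pixel columns grow to the right and rows downward; lengths in mm; the calibration is good to about 2 mm. A picture is of the moment at which its call begins. There is no depth.
- manip.sign_off(): hands the job in, once; it reports no verdict.
Trained networks look in the newest picture that a camera, given by its name, has taken for a name from the list of things; names that differ only in an ending like _2 or _b are one class to them, and where a whole thing is asked for, a point or a joint stands for the part that bears it (a point fixed in the world has none). Each returns a list of dicts, best first, with "score" (0 to 1); they miss things now and then, are a little off and sometimes report something else, mostly with a low value. They report only what shows in the picture. A call takes as long as a camera call.
- models.regions_of(camera, name): "pixels" (420x560 bool, what is visible of it) and "point" ([column, row] in pixels, amid what is visible of it).
The state is a dict: "clock": time; "joints": joint angles; "qd": joint speeds; "effort": joint torques, N m; "eef_pos": TCP position; "eef_rot": TCP orientation; "wrist_force": force on the tool from outside, world axes, zero at the start; "moment": the same for the moment, N m; "finger_gap": finger opening in mm.
Only numpy, scipy, OpenCV 4.12 (cv2) and the standard library are available. Lean on these libraries where they do the work, as an engineer would, in place of code of your own. Each camera call takes 0.05 s, during which the arm holds its last target.

TASK

On the parts bench, push the round parts carousel round with a fingertip until the compartment of bushes (short steel tubes standing on end) squarely faces the picking tray, then push the latch lever in until its nose is fully home in the notch of the rim, so that the carousel is locked there. Neither lift nor shove the carousel on the bench, and leave the tray, its contents and everything else lying where they are.

Things in the scene. Friction and masses are not known exactly. Their poses are not given: they have to be found in the camera images.
- carousel: Base of the parts carousel: dark steel foot disc 256 mm across on rubber feet, loose on the bench (about 7.7 kg with what turns on it). Origin on the bench under the carousel's centre, z up. The picking tray stands by the rim on its +y side, the latch on its -y side. All that turns stays within 178 mm of the centre.
- turntable (a joint): Angle of the turning part on the base, rad, counter-clockwise from above, endless. At 0 or any whole turn the bushes squarely face the picking tray; it starts anywhere else, at 0.6 to 5.7. In the carousel frame the middles of its six compartments lie at this angle + 90 + k x 60 degrees (from +x), the dividers midway between. Light friction (0.2 N m, 2 N halfway out a divider); it stays where it is left.
- hub (a point): On the turntable's axis, level with the compartment floor, 34 mm above the bench. Round grey tray 322 mm across; outer lip to 58 mm above the bench; six radial sheet dividers, 3 mm thick, 95 mm above the bench out to radius 128 mm, then sloping to 60 mm at the lip. Centre post 48 mm across, top 116 mm above the bench. The heaps in the compartments belong to it and reach at most 58 mm.
- bush_bin (a point): Floor of the bushes' compartment, on its middle line, 110 mm from the carousel's centre, 34 mm above the bench. Bushes: wide steel tubes 35 mm across, 24 mm tall, bore 25 mm, on end. The other five hold hex nuts, hex bolts, thin flat washers, black rubber bump stops and headed pins. At the end it lies on the +y axis of the carousel frame.
- latch (a joint): Angle of the swing latch, rad: 0 = fully home, nose in a notch of the rim; starts swung out at 0.45 to 0.65 (stop at 0.8). At 0 the lever runs from its pin along the carousel's -x direction; a positive angle swings its free end out, away from the carousel. Light friction (0.1 N m, 1 N at the peg); it stays where it is left.
- latch_pin (a point): Axis of the latch's upright pivot pin, at x = +60, y = -186 mm in the carousel frame, 40 mm above the bench. The flat steel lever is level, 32 to 38 mm above the bench. Its round nose (12 mm) is 60 mm from the pin. Index rim under the tray: radius 178 mm, 22 to 30 mm high, with a 17 mm notch at the middle of every compartment; the nose enters within about 6 mm of true and centres it, else it stops on the rim.
- latch_peg (a point): Centre of the black ball (22 mm across, 88 mm above the bench) on the upright steel peg (14 mm across) at the free end of the latch lever, 135 mm from its pivot pin. Pushing the peg towards the carousel closes the latch.
- pick_tray: Picking tray: loose open aluminium tray 200 x 115 mm, 28 mm high, by the carousel's rim; origin: centre of its underside, its x axis along the carousel's x axis. A nut and a pin lie loose in it.
- tray_nut: Loose steel hex nut, 28 mm across its corners, 13 mm high, in the picking tray; origin under its centre. Leave it.
- tray_pin: Loose steel headed pin standing on its 20 mm head in the picking tray, shank 12 mm, 46 mm tall; origin under its centre. Leave it.
- carton_a: White and green carton, 65 x 110 x 55 mm, loose on the bench behind the carousel; origin under its centre. Leave it.
- carton_b: White and green carton, 85 x 60 x 45 mm, loose on the bench beyond the latch on the -y side; origin under its centre. Leave it.
- tape_roll: Roll of brown tape, 90 mm across, 50 mm high, standing flat on the bench behind the carousel; origin under its centre. Leave it.
- grease_can: Steel can, 70 mm across, 80 mm high, behind the carousel; origin under its centre. Leave it.

How it is judged:
By the outcome, as a careful person would: the job done as asked, in the order asked, and still so for the second after the job is handed in, with the robot touching nothing.
It also fails if it takes over 72 s, if anything falls off the work surface, if the arm or the gripper's body presses on something with over 40 N, if the wrist force passes 120 N, or if a joint passes its speed limit or range.

## Working session

There is one attempt and no reset: what is moved stays moved. The work goes in short steps, Python scripts to look and compute and a shell command to move; the robot and the scene stay as the last step left them, time stands still between calls to the robot, and variables do not carry over. Pictures are saved under pics/ and viewed, and the job is handed in when it is done.

```bash
mkdir -p pics; ls; cat > h.py <<'E'
import numpy as np, cv2
from cell import manip, cams, models
def snap(n,f):
    c=cams.camera(n); cv2.imwrite('pics/'+f,c['frame'][:,:,::-1]); return c
def ray(c,u,v,z):
    d=c['pose'][:3,:3]@np.linalg.inv(c['K'])@np.array([u,v,1.]); o=c['pose'][:3,3]
    return o+d*(z-o[2])/d[2]
def proj(c,p):
    T=np.linalg.inv(c['pose']); q=T[:3,:3]@np.array(p,float)+T[:3,3]; q=c['K']@q; return q[:2]/q[2]
E
python3 - <<'E'
from h import *
s=manip.read_state(); print(s)
for n in ['scene','top']:
    c=snap(n,n+'1.png'); print(n,c['pose'].round(3).tolist(),c['K'].tolist())
    for k,z in [('carousel',10),('hub',34),('bush_bin',34),('latch',38),('latch_peg',88),('pick_tray',28),('carton_a',55),('tape_roll',50),('grease_can',80)]:
        for r in models.regions_of(n,k)[:2]:
            print(k,round(r['score'],2),r['point'],r['pixels'].sum(),ray(c,*r['point'],z).round(0))
E
```

```text
pics
{'clock': 0.0, 'joints': array([ 1.20039387e+00,  3.00465877e-01,  1.52159175e+00, -5.95185250e-05,
        1.32069707e+00, -6.65948181e-02]), 'qd': array([ 7.66733741e-04, -4.28920586e-04, -3.85844504e-05,  4.91248954e-05,
       -2.54054720e-04, -5.99338338e-04]), 'effort': array([-2.75605358e-03, -5.31795931e+01, -3.52746928e+01,  7.07147084e-02,
        2.43282382e-02, -1.09408475e-04]), 'eef_pos': array([164.44455679, 524.53074386, 180.684698  ]), 'eef_rot': array([-3.14042934e+00, -1.98074641e-05,  2.83779977e+00]), 'wrist_force': array([ 0.38606169, -0.49786155, -1.53175415]), 'moment': array([-0.07556956,  0.0189238 , -0.03907677]), 'finger_gap': 94.35928026548501}
scene [[-0.236, 0.727, -0.645, 1117.876], [0.972, 0.172, -0.161, 173.802], [-0.006, -0.665, -0.747, 710.37], [0.0, 0.0, 0.0, 1.0]] [[385.032912264306, 0.0, 283.4526053572187], [0.0, 385.032912264306, 204.85041090362338], [0.0, 0.0, 1.0]]
carousel 0.73 [309.4, 227.0] 15945 [565.  98.  10.]
hub 0.66 [312.9, 224.5] 15356 [576. 106.  34.]
hub 0.65 [213.4, 219.4] 500 [ 613. -117.   34.]
bush_bin 0.95 [312.7, 227.8]
[... 751 characters left out ...]
34672083], [0.0, 0.0, 1.0]]
carousel 0.74 [248.1, 226.8] 19560 [563.  98.  10.]
hub 0.86 [243.9, 230.1] 19002 [553. 106.  34.]
bush_bin 0.67 [246.1, 227.3] 18713 [559. 101.  34.]
latch 0.82 [341.6, 203.9] 427 [ 612. -116.   38.]
latch 0.42 [242.2, 230.3] 18951 [552. 110.  38.]
latch_peg 0.88 [344.5, 207.4] 489 [ 595. -114.   88.]
latch_peg 0.73 [380.4, 168.2] 1139 [ 682. -196.   88.]
pick_tray 0.96 [135.1, 259.2] 4742 [488. 350.  28.]
pick_tray 0.17 [339.6, 202.0] 503 [ 618. -113.   28.]
carton_a 0.8 [235.0, 135.3] 1595 [769. 128.  55.]
carton_a 0.57 [379.2, 168.1] 1176 [ 691. -202.   55.]
tape_roll 0.58 [320.7, 144.8] 1175 [748. -70.  50.]
grease_can 0.95 [164.9, 167.9] 962 [685. 279.  80.]
```

View pics/scene1.png

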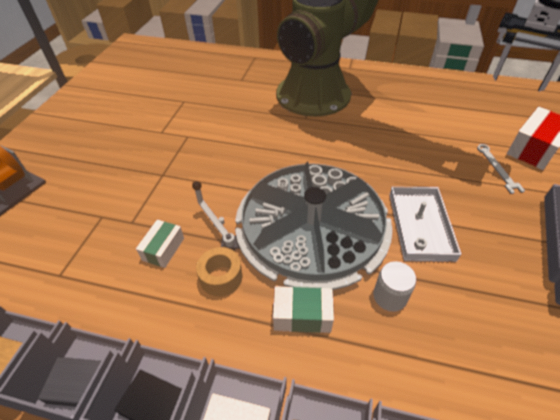

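View pics/top1.png

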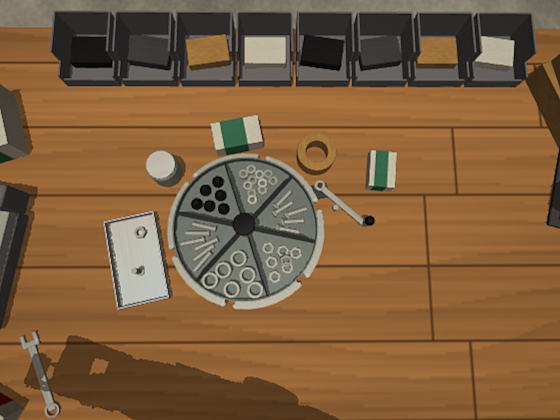

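The scene matches the description: the carousel is at about (245,228) in the top view, with the large bush rings at (232,270) facing the robot. The tray is on the left, and the latch runs from its pin at (320,186) to the peg at (369,220). Next I'll fit the geometry.

```bash
cat > fit.py <<'E'
from h import *
def estimate(c,name,verbose=False):
    r=models.regions_of(name,'pick_tray')[0]; 
    cnt=max(cv2.findContours(r['pixels'].astype(np.uint8),0,1)[0],key=cv2.contourArea)
    w=np.array([ray(c,*p[0],28)[:2] for p in cnt],np.float32)
    return cv2.minAreaRect(w)
E
python3 - <<'E'
from fit import *
c=snap('top','t2.png')
print(estimate(c,'top'))
f=c['frame'][:,:,::-1]
x0,y0=95,140; im=cv2.resize(f[y0:y0+190,x0:x0+290],None,fx=2.7,fy=2.7,interpolation=cv2.INTER_CUBIC)
cv2.imwrite('pics/t2c.png',im)
s=cams.camera('scene'); 
f=s['frame'][:,:,::-1]
im=cv2.resize(f[145:305,180:470],None,fx=2.7,fy=2.7,interpolation=cv2.INTER_CUBIC)
cv2.imwrite('pics/s2c.png',im)
E
```

```text
((490.633056640625, 345.4735107421875), (203.64625549316406, 124.57762908935547), 12.635841369628906)
```

View pics/t2c.png

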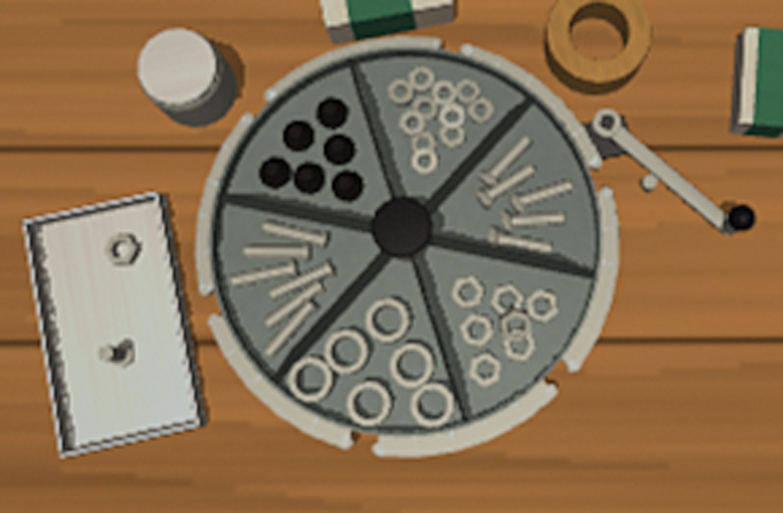

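View pics/s2c.png

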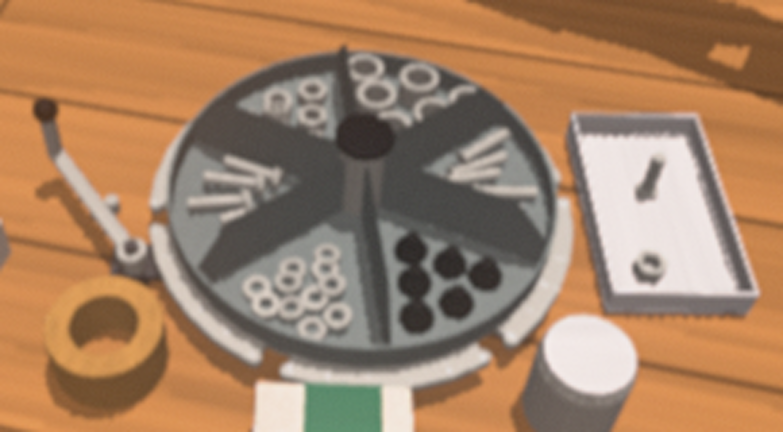

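```bash
cat > fit2.py <<'E'
from h import *
from scipy.optimize import least_squares
import pickle
E
python3 - <<'E'
from fit2 import *
c=cams.camera('top')
P=lambda x,y:(x/2.7+95-.3,y/2.7+140-.3)
post=[402,226]; div=[(280,378),(466,418),(594,272),(530,100),(352,65),(225,198)] # ccw in image order? 
notch=[(360,440),(562,380),(600,178),(452,47),(260,103),(208,305)]
obs=[];mod=[]
pw=lambda a,r,z:None
def model(p):
    x,y,b=p; q=[proj(c,[x,y,116])]
    # image ccw from bottom = world? bottom is -x, right is -y : angle 180->270 ccw
    for k in range(6):
        a=b+k*np.pi/3-np.pi/6; q.append(proj(c,[x+159*np.cos(a),y+159*np.sin(a),60]))
    for k in range(6):
        a=b+k*np.pi/3; q.append(proj(c,[x+173*np.cos(a),y+173*np.sin(a),30]))
    return np.array(q)
obs=np.array([P(*p) for p in [post]+div+notch])
s=least_squares(lambda p:(model(p)-obs).ravel(),[555,106,np.pi],loss='soft_l1')
print(s.x,np.degrees(s.x[2]));print((model(s.x)-obs).round(1).tolist())
x,y,b=s.x
pin=ray(c,*P(606,122),40);ball=ray(c,*P(741,218),88)
print('pin',pin,'ball',ball,np.hypot(*(pin-ball)[:2]))
d=pin[:2]-[x,y];print('r',np.hypot(*d),'(195.4)')
yaw=np.arctan2(d[1],d[0])-np.arctan2(-186,60);print('yaw',np.degrees(yaw))
l=ball-pin; la=np.arctan2(l[1],l[0]); print('latch', (la-(yaw+np.pi)+np.pi)%(2*np.pi)-np.pi)
print('turntable deg',np.degrees(b-yaw)-90)
r=models.regions_of('top','latch_peg')
sc=cams.camera('scene')
print('scene ball',ray(sc,45/2.7+180-.3,110/2.7+145-.3,88),'pin',ray(sc,132/2.7+179.7,247/2.7+144.7,40),'post',ray(sc,365/2.7+179.7,137/2.7+144.7,116))
E
```

```text
[556.89661165 102.23171      2.92921048] 167.83139792022706
[[-0.2, -0.2], [-3.4, 1.4], [-0.2, 2.1], [1.0, 1.3], [1.9, -2.0], [-1.0, -3.4], [-3.2, -1.2], [0.6, 2.1], [0.1, -0.4], [0.9, -0.2], [0.0, -0.5], [-0.3, 0.9], [0.4, -0.6]]
pin [655.81064771 -65.29829302  40.        ] ball [ 566.20006477 -166.82957482   88.        ] 135.42030040086024
r 194.55150587489422 (195.4)
yaw 12.680001864944305
latch 0.6263754270509398
turntable deg 65.15139605528276
scene ball [ 568.18526249 -166.58981363   88.        ] pin [654.73237355 -65.2844138   40.        ] post [562.96628468 104.0871068  116.        ]
```

Two cameras agree on these estimates:
- **Centre:** about (557.5, 102.5).
- **Base yaw:** about 12.7°.
- **Turntable:** about +65°, so it must turn 65° clockwise.
- **Latch:** about 0.63 rad.

I'll push the bush/nut divider (at 198°) on its nut side. First I close the gripper and move to above (483, 28).

```bash
python3 -m pendant '[[[-4,-3.3,0,0],[-8,-6.7,0,0],[-12,-10,0,0],[-15.5,-13,0,0],[-19,-16,0,0]]]' -1 20
python3 -m pendant '[[[-4,-3.3,0,0],[-8,-6.7,0,0],[-12,-10,0,0],[-15.5,-13,0,0],[-19,-16,0,0]]]'
python3 -m pendant '[[[-3,-2.5,0,0],[-5,-4,0,0],[-7.2,-5.8,0,0],[-7.2,-5.8,0,0],[-7.2,-5.8,0,0]]]'
python3 - <<'E'
from h import *
s=manip.read_state();print(s['clock'],s['eef_pos'],s['eef_rot'],s['finger_gap'])
snap('top','t3.png')
E
```

```text
clock: 1.8
eef_pos: [298.6, 313.5, 181.4]
eef_rot: [3.141, 0.0, 2.838]
wrist_force: [0.9, -0.6, 0.7]
finger_gap: 57.3
clock: 2.3
eef_pos: [432.2, 103.7, 181.6]
eef_rot: [3.141, 0.001, 2.838]
wrist_force: [0.8, 0.3, 1.0]
finger_gap: 17.1
clock: 2.8
eef_pos: [482.6, 28.8, 181.1]
eef_rot: [3.142, -0.0, 2.837]
wrist_force: [-0.2, -0.2, -0.2]
finger_gap: 0.5
2.8 [482.6139828   28.82296161 181.06779663] [ 3.14158720e+00 -4.61323817e-04  2.83676190e+00] 0.4889555706969399
```

View pics/t3.png

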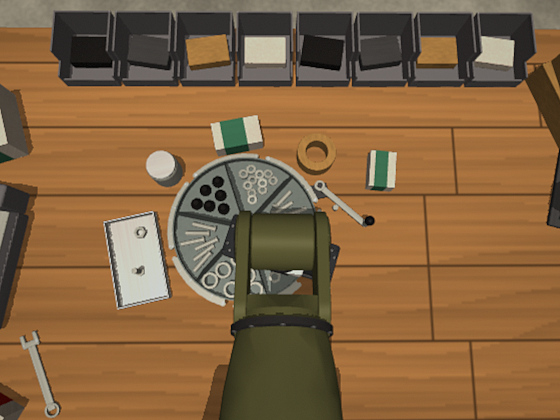

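The arm hides the carousel from the top camera, but everything is in place. Now I descend to a tip height of about 68 mm and work out the arc.

```bash
python3 -m pendant '[[[0,0,4,0],[0,0,7,0],[0,0,9,0],[0,0,10.4,0],[0,0,10.4,0]]]'
python3 - <<'E'
from h import *
s=manip.read_state();p=s['eef_pos'];yaw=s['eef_rot'][2];print(p)
ex=np.array([np.cos(yaw),np.sin(yaw)]);ey=np.array([np.sin(yaw),-np.cos(yaw)])
C=np.array([557.5,102.5])
for a in range(222,138,-4):
    r=100
    q=C+r*np.array([np.cos(np.radians(a)),np.sin(np.radians(a))])
    d=(q-p[:2])/10; print(a,q.round(0),(d@ex).round(2),(d@ey).round(2))
c=snap('scene','s4.png')
cv2.imwrite('pics/s4c.png',cv2.resize(c['frame'][130:310,170:470,::-1],None,fx=2.6,fy=2.6))
E
```

```text
clock: 3.35
eef_pos: [481.4, 29.8, 75.9]
eef_rot: [-3.141, -0.003, 2.839]
wrist_force: [0.1, 0.5, 1.1]
finger_gap: 0.5
[481.43021165  29.84098579  75.90450854]
222 [483.  36.] 0.0 0.6
218 [479.  41.] 0.59 0.98
214 [475.  47.] 1.15 1.39
210 [471.  52.] 1.68 1.85
206 [468.  59.] 2.18 2.34
202 [465.  65.] 2.64 2.86
198 [462.  72.] 3.06 3.42
194 [460.  78.] 3.44 4.0
190 [459.  85.] 3.79 4.61
186 [458.  92.] 4.09 5.24
182 [458.  99.] 4.34 5.89
178 [458. 106.] 4.55 6.56
174 [458. 113.] 4.71 7.24
170 [459. 120.] 4.82 7.93
166 [460. 127.] 4.89 8.62
162 [462. 133.] 4.9 9.32
158 [465. 140.] 4.87 10.02
154 [468. 146.] 4.79 10.71
150 [471. 152.] 4.66 11.39
146 [475. 158.] 4.48 12.07
142 [479. 164.] 4.26 12.73
```

View pics/s4c.png

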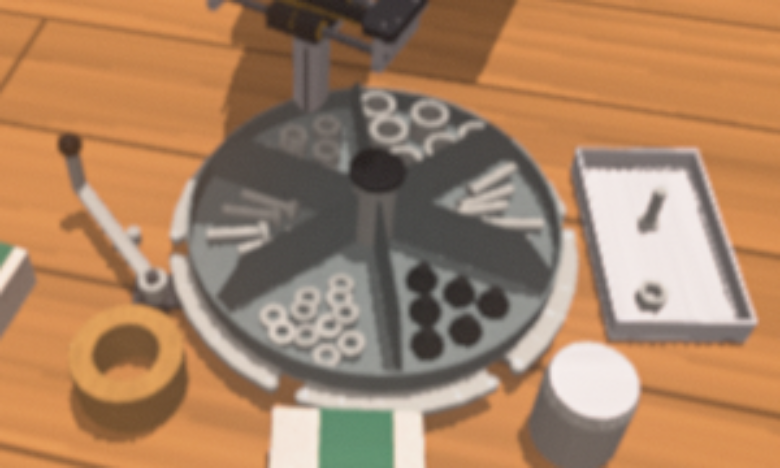

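The fingertip is in the nut compartment, left of the divider (crop 315,100 against 360,100). I'll push gently along the arc.

```bash

python3 -m pendant '[[[0.6,1,0,0],[1.15,1.4,0,0],[1.7,1.85,0,0],[2.2,2.35,0,0],[2.65,2.85,0,0]]]'
python3 -m pendant '[[[0.4,0.55,0,0],[0.8,1.15,0,0],[1.15,1.75,0,0],[1.45,2.4,0,0],[1.7,3.05,0,0]]]'
python3 -m pendant '[[[0.2,0.65,0,0],[0.35,1.35,0,0],[0.45,2.05,0,0],[0.5,2.6,0,0],[0.5,3.0,0,0]]]'
python3 - <<'E'
from h import *
s=manip.read_state();p=s['eef_pos'];print(p, np.degrees(np.arctan2(p[1]-102.5,p[0]-557.5)),np.hypot(p[1]-102.5,p[0]-557.5))
c=snap('scene','s5.png')
cv2.imwrite('pics/s5c.png',cv2.resize(c['frame'][130:310,170:470,::-1],None,fx=2.6,fy=2.6))
E
```

```text
clock: 3.9
eef_pos: [465.7, 64.7, 77.5]
eef_rot: [3.141, 0.0, 2.838]
wrist_force: [0.5, 0.0, -0.1]
finger_gap: 0.5
clock: 4.4
eef_pos: [458.8, 98.8, 77.2]
eef_rot: [3.142, -0.0, 2.838]
wrist_force: [-0.2, -0.6, 0.3]
finger_gap: 0.7
clock: 4.9
eef_pos: [463.2, 128.9, 77.2]
eef_rot: [3.142, 0.0, 2.838]
wrist_force: [-0.7, -1.0, 0.3]
finger_gap: 0.6
[463.24389882 128.85594684  77.2255343 ] 164.37791359695044 97.87159211170189
```

View pics/s5c.png

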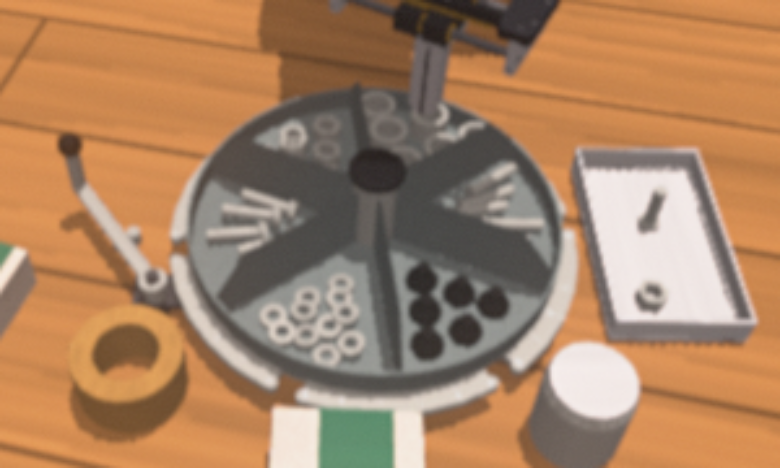

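```bash
python3 - <<'E'
from h import *
c=cams.camera('scene');s=manip.read_state();p=s['eef_pos']
cr=lambda q:((q-np.array([170,130]))*2.6).round(0)
C=np.array([557.5,102.5])
im=cv2.resize(c['frame'][130:310,170:470,::-1],None,fx=2.6,fy=2.6)
for a in np.radians(197.8+60*np.arange(6)):
    u=np.array([np.cos(a),np.sin(a)])
    pts=[cr(proj(c,[*(C+r*u),z])) for r,z in [(24,95),(128,95),(159,60),(159,34),(24,34)]]
    cv2.polylines(im,[np.array(pts,np.int32)],True,(0,255,255),1)
t=cr(proj(c,[p[0],p[1],p[2]-8])); print(t)
cv2.circle(im,tuple(t.astype(int).tolist()),4,(0,0,255),1)
cv2.imwrite('pics/s6.png',im)
E
```

```text
[421. 132.]
```

View pics/s6.png

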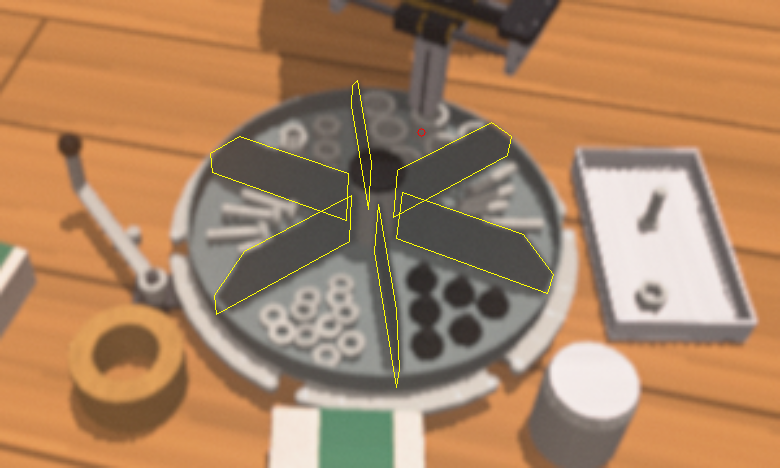

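```bash
python3 - <<'E'
from h import *
snap('wrist','w1.png')
a=cv2.imread('pics/s4.png');b=cv2.imread('pics/s5.png')
x=np.hstack([cv2.resize(i[140:230,255:390],None,fx=2.9,fy=2.9,interpolation=cv2.INTER_CUBIC) for i in(a,b)])
y=np.hstack([cv2.resize(i[190:300,230:400],None,fx=2.3,fy=2.3,interpolation=cv2.INTER_CUBIC) for i in(a,b)])
print(x.shape,y.shape);w=min(x.shape[1],y.shape[1]);cv2.imwrite('pics/cmp.png',np.vstack([x[:,:w],y[:,:w]]))
E
```

```text
(261, 784, 3) (253, 782, 3)
```

View pics/cmp.png

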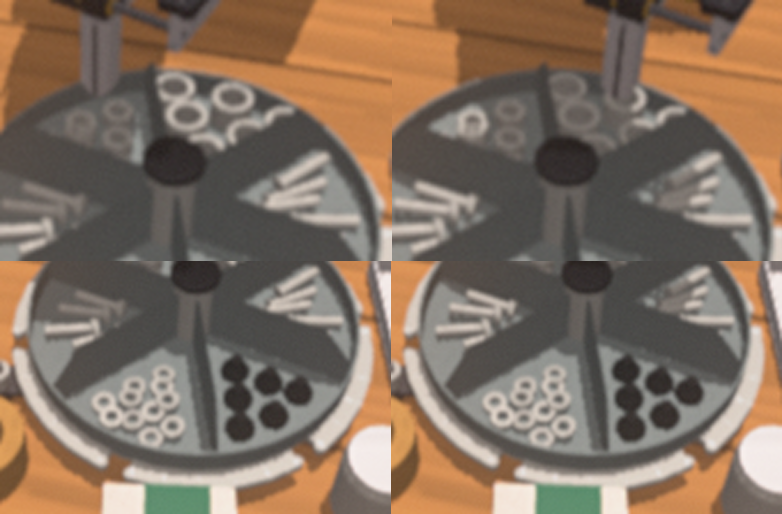

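View pics/w1.png

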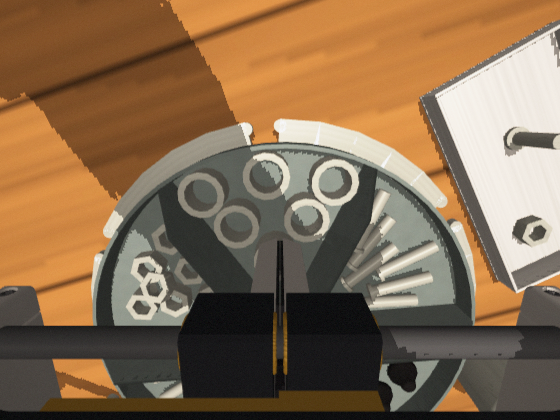

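```bash
python3 - <<'E'
from h import *
from cell import manip
s=manip.read_state();p=s['eef_pos'];print(s['clock'],p,s['joints'],s['wrist_force'])
c=cams.camera('wrist');print(c['pose'].round(2).tolist(),c['K'].tolist())
print('tip',proj(c,p-[0,0,8]),'tcp',proj(c,p),'post',proj(c,[557.5,102.5,116]))
for a in [197.8,137.8]:
  for r,z in[(128,95),(159,60)]:
    print(a,r,proj(c,[557.5+r*np.cos(np.radians(a)),102.5+r*np.sin(np.radians(a)),z]))
E
```

```text
5.05 [463.12520997 128.43828783  77.18382107] [ 1.94337808e-01  2.66278577e-01  1.82610375e+00 -6.55079553e-05
  1.04931786e+00 -1.07293595e+00] [-0.09540796  0.00420929  0.71962602]
[[0.3, 0.92, 0.26, 386.94], [0.95, -0.29, -0.08, 152.34], [-0.0, 0.27, -0.96, 281.35], [0.0, 0.0, 0.0, 1.0]] [[308.191803858793, 0.0, 279.5946369398993], [0.0, 308.191803858793, 208.09903688472656], [0.0, 0.0, 1.0]]
tip [279.81281902 233.58125143] tcp [279.81008084 237.57411753] post [284.89857129 394.44422417]
197.8 128 [171.07672619 237.79279371]
197.8 159 [159.59810134 187.98285132]
137.8 128 [369.68562437 220.82422522]
137.8 159 [377.26070882 168.45231936]
```

The finger went past the divider with almost no force and the table didn't turn. I'll push on towards the next divider (at 138°), slightly lower and in smaller steps, watching closely.

```bash

python3 -m pendant '[[[0,0,0.2,0],[0,0,0.4,0],[0,0.5,0.5,0],[-0.05,1.0,0.5,0],[-0.1,1.5,0.5,0]]]'
cat > look.py <<'E'
from h import *
import sys
s=manip.read_state();p=s['eef_pos'];print(s['clock'],p, np.degrees(np.arctan2(p[1]-102.5,p[0]-557.5)),np.hypot(p[1]-102.5,p[0]-557.5),s['wrist_force'])
c=snap('scene','a_'+sys.argv[1]);w=snap('wrist','b_'+sys.argv[1])
a=cv2.resize(c['frame'][140:300,220:420,::-1],None,fx=2,fy=2,interpolation=cv2.INTER_CUBIC)
b=cv2.resize(w['frame'][:,:,::-1],(427,320))
cv2.imwrite('pics/'+sys.argv[1],np.hstack([a,b])[:,:800])
E
python3 look.py m1.png
```

```text
clock: 5.6
eef_pos: [468.8, 142.8, 72.3]
eef_rot: [3.142, 0.0, 2.838]
wrist_force: [0.6, -0.8, -0.2]
finger_gap: 0.2
5.6 [468.76945225 142.81016984  72.26620281] 155.56776483501739 97.45778519830904 [ 0.57314179 -0.83656758 -0.23145809]
```

View pics/m1.png

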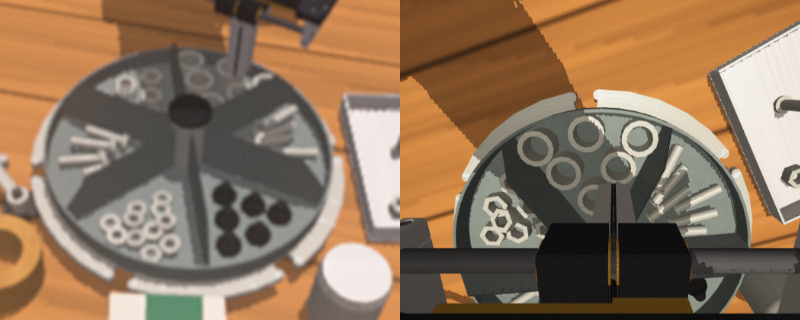

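```bash

python3 -m pendant '[[[-0.05,0.5,0,0],[-0.1,0.95,0,0],[-0.2,1.3,0,0],[-0.3,1.65,0,0]]]'; python3 -m pendant '[[[-0.1,0.3,0,0],[-0.2,0.6,0,0],[-0.3,0.9,0,0]]]'
python3 look.py m2.png
```

```text
clock: 6.1
eef_pos: [476.5, 157.5, 72.2]
eef_rot: [3.142, 0.0, 2.838]
wrist_force: [0.5, 0.3, 0.6]
finger_gap: 0.5
clock: 6.4
eef_pos: [482.1, 165.1, 72.2]
eef_rot: [-3.142, 0.0, 2.838]
wrist_force: [0.0, -0.7, -0.3]
finger_gap: 0.7
6.4 [482.05646477 165.08460702  72.24129724] 140.32240642018348 98.02326276709177 [ 0.03995209 -0.74184776 -0.30761801]
```

View pics/m2.png

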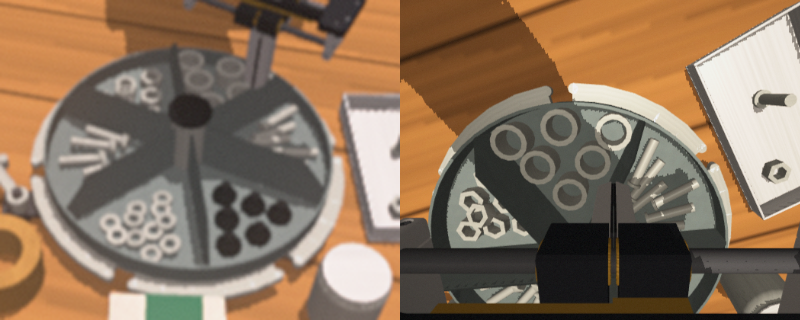

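```bash
python3 - <<'E'
from h import *
s=manip.read_state();p=s['eef_pos'];print(p)
c=cams.camera('scene');w=cams.camera('wrist')
for n,k in(('s',c),('w',w)):
    q=proj(k,p);print(n,[ (z,proj(k,[p[0],p[1],z]).round(1).tolist()) for z in(60,70,80,90,100)])
    x0,y0=int(q[0])-40,int(q[1])-50
    im=cv2.resize(k['frame'][y0:y0+100,x0:x0+80,::-1],None,fx=5,fy=5,interpolation=cv2.INTER_NEAREST)
    for z in(60,70,80,90,100):
        u=(proj(k,[p[0],p[1],z])-[x0,y0]+.5)*5; cv2.circle(im,tuple(u.astype(int).tolist()),3,(0,255,0) if z!=80 else (0,0,255),-1)
    cv2.imwrite(f'pics/z{n}.png',im)
cv2.imwrite('pics/z.png',np.hstack([cv2.imread('pics/zs.png'),cv2.imread('pics/zw.png')]))
E
```

```text
[482.05598865 165.13359626  72.22088106]
s [(60, [345.7, 191.6]), (70, [346.2, 188.6]), (80, [346.7, 185.6]), (90, [347.2, 182.5]), (100, [347.7, 179.3])]
w [(60, [280.1, 231.7]), (70, [280.1, 236.5]), (80, [280.1, 241.9]), (90, [280.1, 247.7]), (100, [280.1, 254.1])]
```

View pics/z.png

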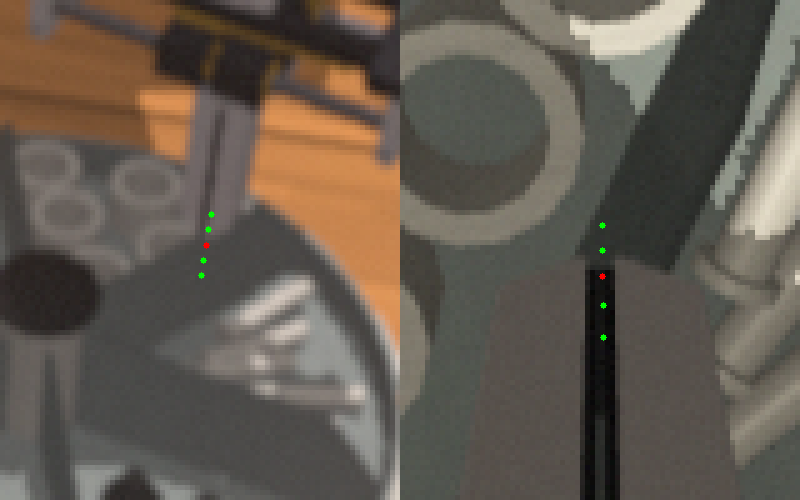

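The cameras put the closed fingertips near z≈95, roughly 20 mm higher than the nominal TCP−8. That explains why they skimmed over the divider. I'll back off into the middle of the bush compartment and descend in small steps, checking the tip height and force.

```bash

python3 -m pendant '[[[0.2,-1,0,0],[0.4,-2,0,0],[0.6,-2.8,0,0],[0.6,-2.8,0.4,0],[0.6,-2.8,0.8,0]]]'
python3 -m pendant '[[[0,0,0.2,0],[0,0,0.4,0]]]'
cat > tip.py <<'E'
from h import *
import sys
s=manip.read_state();p=s['eef_pos'];print(s['clock'],p,s['wrist_force'])
c=cams.camera('scene');w=cams.camera('wrist');ims=[]
yaw=s['eef_rot'][2];ex=np.array([np.cos(yaw),np.sin(yaw),0]);ey=np.array([np.sin(yaw),-np.cos(yaw),0])
for k in (c,w):
    q=proj(k,p);x0,y0=int(q[0])-40,int(q[1])-50
    im=cv2.resize(k['frame'][y0:y0+100,x0:x0+80,::-1],None,fx=5,fy=5,interpolation=cv2.INTER_NEAREST)
    for dz,col in((-8,(0,255,0)),(20,(0,0,255))):
        b=[(proj(k,[*(p+a*8*ex+e*12.5*ey)[:2],p[2]+dz])-[x0,y0]+.5)*5 for a,e in((1,1),(1,-1),(-1,-1),(-1,1))]
        cv2.polylines(im,[np.array(b,np.int32)],True,col,1)
    ims.append(im)
cv2.imwrite('pics/'+sys.argv[1],np.hstack(ims))
E
python3 tip.py z2.png
```

```text
clock: 7.1
eef_pos: [467.9, 139.7, 64.1]
eef_rot: [3.141, 0.0, 2.837]
wrist_force: [0.1, -0.4, 0.3]
finger_gap: 0.3
clock: 7.3
eef_pos: [467.8, 140.1, 59.9]
eef_rot: [-3.141, -0.0, 2.838]
wrist_force: [0.3, 0.4, -0.7]
finger_gap: 0.3
7.3 [467.78729286 140.11016661  59.89578824] [ 0.33339239  0.44574621 -0.71748223]
```

View pics/z2.png

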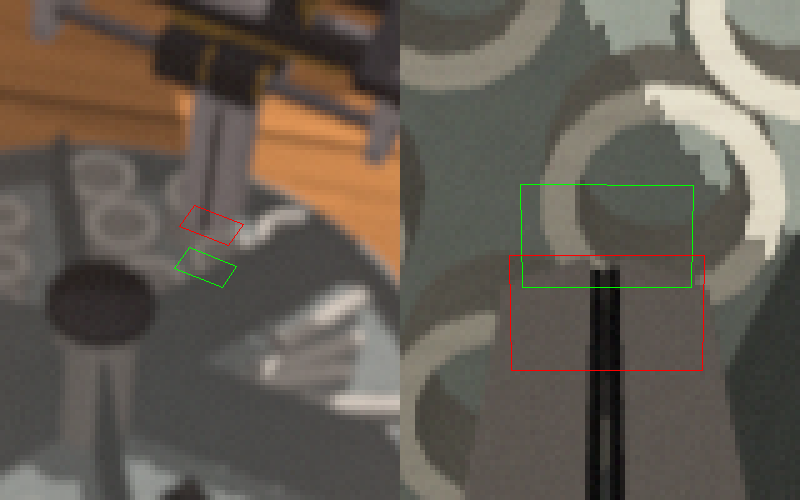

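The red outline (TCP+20) fits in both views, so the tip is now at about 79 mm. I'll go down 8 mm more and push along the arc.

```bash

python3 -m pendant '[[[0,0,0.4,0],[0,0,0.8,0],[0,0,0.8,0]]]'
python3 - <<'E'
from h import *
p=manip.read_state()['eef_pos'];print(p)
yaw=2.838;ex=np.array([np.cos(yaw),np.sin(yaw)]);ey=np.array([np.sin(yaw),-np.cos(yaw)])
for a in range(154,72,-4):
    q=np.array([557.5,102.5])+98*np.array([np.cos(np.radians(a)),np.sin(np.radians(a))])
    d=(q-p[:2])/10; print(a,(d@ex).round(2),(d@ey).round(2))
E
```

```text
clock: 7.7
eef_pos: [467.5, 139.9, 51.6]
eef_rot: [-3.141, -0.001, 2.838]
wrist_force: [0.5, 0.1, 0.1]
finger_gap: 0.5
[467.48025469 139.92826348  51.63087613]
154 -0.02 0.59
150 -0.15 1.26
146 -0.32 1.92
142 -0.54 2.57
138 -0.8 3.2
134 -1.11 3.81
130 -1.45 4.4
126 -1.84 4.96
122 -2.27 5.5
118 -2.73 6.0
114 -3.23 6.47
110 -3.76 6.91
106 -4.32 7.3
102 -4.9 7.66
98 -5.51 7.97
94 -6.13 8.24
90 -6.78 8.47
86 -7.44 8.65
82 -8.11 8.79
78 -8.79 8.88
74 -9.47 8.92
```

```bash

python3 -m pendant '[[[0,0.6,0,0],[-0.15,1.25,0,0],[-0.3,1.7,0,0],[-0.45,2.2,0,0],[-0.55,2.55,0,0]]]'
python3 -m pendant '[[[-0.25,0.6,0,0],[-0.55,1.2,0,0]]]'
python3 look.py m3.png
```

```text
clock: 8.2
eef_pos: [481.0, 163.1, 52.2]
eef_rot: [3.142, 0.0, 2.838]
wrist_force: [0.4, -4.3, 0.2]
finger_gap: 0.7
clock: 8.4
eef_pos: [489.7, 172.7, 52.2]
eef_rot: [-3.141, -0.0, 2.838]
wrist_force: [-2.1, -3.6, 0.4]
finger_gap: 0.1
8.4 [489.67520465 172.6700739   52.15906215] 134.02632882355073 97.59119906784413 [-2.13297898 -3.607719    0.41544058]
```

View pics/m3.png

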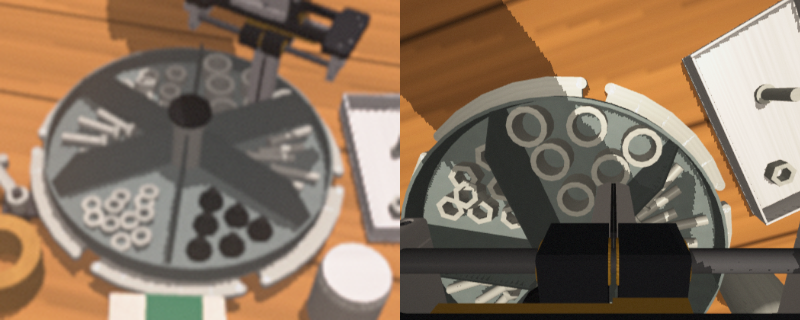

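The table is turning, with about 4 N on the finger. I'll continue to a finger angle of about 92°.

```bash

python3 -m pendant '[[[-0.35,0.6,0,0],[-0.75,1.15,0,0],[-1.15,1.7,0,0],[-1.6,2.2,0,0],[-2.1,2.65,0,0]]]'
python3 -m pendant '[[[-0.55,0.45,0,0],[-1.1,0.85,0,0],[-1.65,1.2,0,0],[-2.1,1.4,0,0],[-2.4,1.55,0,0]]]'
python3 look.py m4.png
```

```text
clock: 9.0
eef_pos: [517.9, 191.8, 52.2]
eef_rot: [-3.141, -0.0, 2.838]
wrist_force: [-2.4, -2.1, 0.2]
finger_gap: 0.8
clock: 9.5
eef_pos: [545.4, 199.1, 52.2]
eef_rot: [3.142, -0.0, 2.838]
wrist_force: [-2.0, -2.5, 0.4]
finger_gap: 1.0
9.5 [545.44483083 199.10785803  52.18024838] 97.1128621918044 97.35710214151467 [-2.04778732 -2.45812264  0.3735098 ]
```

View pics/m4.png

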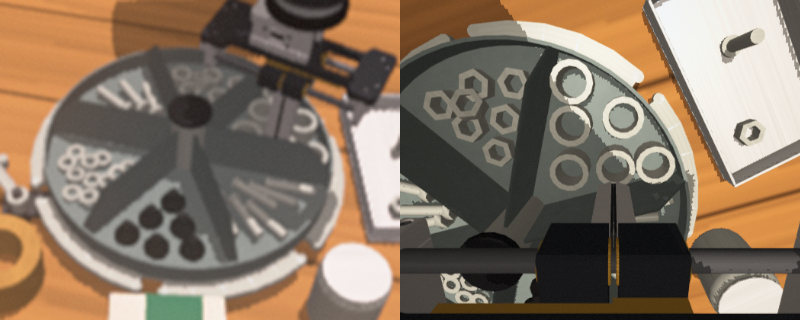

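View pics/a_m4.png

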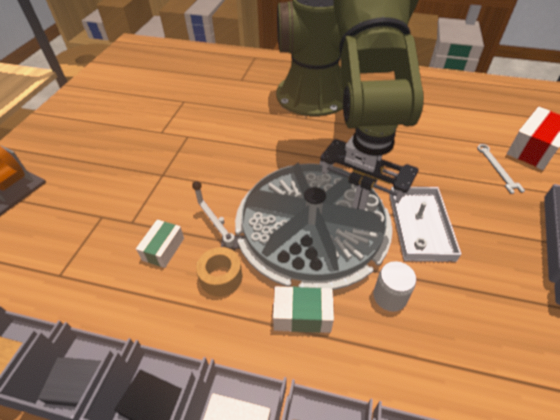

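```bash
cat > ang.py <<'E'
from h import *
import sys
C=np.array([557.5,102.5]);YAW=12.68
def polys(c,th,sc=1,off=(0,0)):
    out=[]
    for k in range(6):
        a=np.radians(YAW+90+th+30+60*k);u=np.array([np.cos(a),np.sin(a)])
        out.append(np.array([(proj(c,[*(C+r*u),z])-off)*sc for r,z in [(30,95),(128,95),(157,60),(157,36),(30,36)]]))
    return out
def score(c,g,th):
    m=np.zeros(g.shape,np.uint8)
    for p in polys(c,th,8): cv2.fillPoly(m,[p.astype(np.int32)],255,shift=3)
    return g[m>0].mean()-0*th
def est(c):
    g=cv2.cvtColor(c['frame'],cv2.COLOR_RGB2GRAY).astype(float)
    t=np.arange(0,60,.5); s=np.array([score(c,g,x) for x in t]);i=s.argmin()
    return t[i],np.sort(s)[:3].round(1),s
E
python3 - <<'E'
from ang import *
c=cams.camera('scene')
for f in('scene1','a_m1','a_m3','a_m4'):
    fr=cv2.imread(f'pics/{f}.png')[:,:,::-1].copy(); t,s,a=est({**c,'frame':fr}); print(f,t,s)
im=cv2.resize(fr[130:310,170:470,::-1],None,fx=2.6,fy=2.6,interpolation=cv2.INTER_CUBIC)
for p in polys(c,t,2.6,(170,130)): cv2.polylines(im,[p.astype(np.int32)],True,(0,255,255),1)
cv2.imwrite('pics/ov1.png',im)
E
```

```text
scene1 5.5 [75.6 75.8 76. ]
a_m1 5.5 [76.3 76.5 76.6]
a_m3 50.5 [78.  78.  78.1]
a_m4 16.0 [76.7 76.9 76.9]
```

View pics/ov1.png

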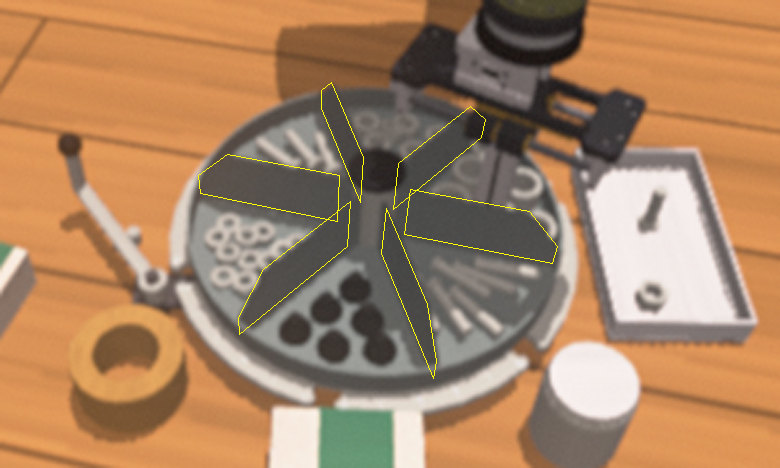

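The overlay fits well: the turntable is at about 16°. I'll make the next part of the push slowly.

```bash

python3 -m pendant '[[[-0.5,0.2,0,0],[-1.0,0.35,0,0],[-1.4,0.5,0,0],[-1.7,0.6,0,0],[-1.9,0.65,0,0]]]'
python3 look.py m5.png; python3 - <<'E'
from ang import *
c=cams.camera('scene');print(est(c)[:2])
E
```

```text
clock: 10.15
eef_pos: [565.3, 199.6, 52.2]
eef_rot: [-3.142, -0.0, 2.838]
wrist_force: [-2.6, -1.2, 0.7]
finger_gap: 0.2
10.15 [565.34751164 199.56523309  52.18846263] 85.37781491061962 97.3819434684138 [-2.62134731 -1.20121595  0.65441748]
(np.float64(4.5), array([75.8, 76. , 76.1]))
```

```bash

python3 -m pendant '[[[-0.2,0.05,0,0],[-0.4,0.1,0,0],[-0.55,0.1,0,0],[-0.65,0.1,0,0],[-0.65,0.1,0,0]]]'
python3 - <<'E'
from ang import *
c=snap('scene','a_m6.png');t,s,a=est(c);print(t,s)
im=cv2.resize(c['frame'][130:310,170:470,::-1],None,fx=2.6,fy=2.6,interpolation=cv2.INTER_CUBIC)
for p in polys(c,t,2.6,(170,130)): cv2.polylines(im,[p.astype(np.int32)],True,(0,255,255),1)
for k in range(6):
    a=np.radians(YAW+90+60*k); u=np.array([np.cos(a),np.sin(a)])
    q=[(proj(c,[*(C+r*u),30])-[170,130])*2.6 for r in(165,185)]
    cv2.line(im,*[tuple(x.astype(int).tolist()) for x in q],(0,0,255),1)
cv2.imwrite('pics/ov2.png',im)
E
```

```text
clock: 10.8
eef_pos: [571.8, 198.6, 52.3]
eef_rot: [3.141, 0.0, 2.838]
wrist_force: [0.1, 0.0, 0.4]
finger_gap: 0.3
2.5 [75.8 76.1 76.3]
```

View pics/ov2.png

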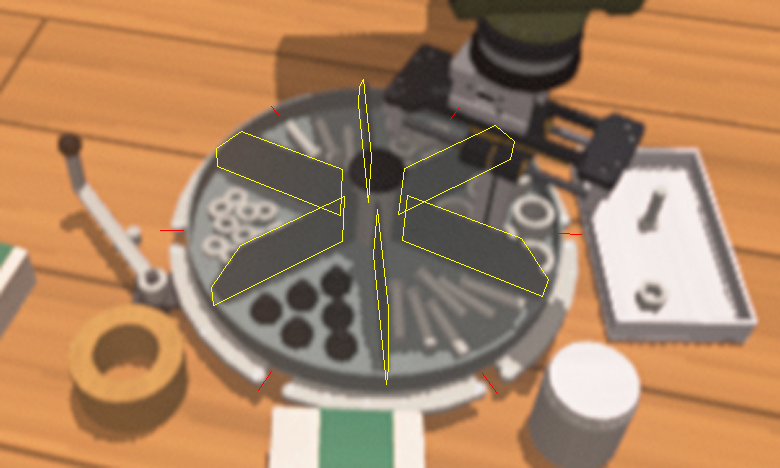

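About 2.5° is left, and the notch offsets agree.

```bash

python3 -m pendant '[[[-0.15,0,0,0],[-0.3,0,0,0],[-0.4,0,0,0],[-0.45,0,0,0],[-0.45,0,0,0]]]'
cat > ov.py <<'E'
from ang import *
n=sys.argv[1];o=sys.argv[2]
c=snap(n,'raw_'+o);t,s,a=est(c);print(t,s, [(x,round(a[int(x*2)],1)) for x in (0,.5,1,1.5,2,2.5,58,58.5,59,59.5)])
if n=='scene': x0,y0,w,h=170,130,300,180
else: x0,y0,w,h=100,130,290,190
im=cv2.resize(c['frame'][y0:y0+h,x0:x0+w,::-1],None,fx=2.6,fy=2.6,interpolation=cv2.INTER_CUBIC)
for p in polys(c,t,2.6,(x0,y0)): cv2.polylines(im,[p.astype(np.int32)],True,(0,255,255),1)
for k in range(6):
    a=np.radians(YAW+90+60*k); u=np.array([np.cos(a),np.sin(a)])
    q=[(proj(c,[*(C+r*u),30])-[x0,y0])*2.6 for r in(165,185)]
    cv2.line(im,*[tuple(x.astype(int).tolist()) for x in q],(0,0,255),1)
cv2.imwrite('pics/'+o,im)
E
python3 ov.py scene ov3.png
```

```text
clock: 11.35
eef_pos: [576.0, 197.3, 52.3]
eef_rot: [3.141, 0.0, 2.838]
wrist_force: [0.1, 1.4, -0.0]
finger_gap: 0.2
0.0 [75.7 75.8 75.9] [(0, np.float64(75.7)), (0.5, np.float64(76.7)), (1, np.float64(76.8)), (1.5, np.float64(77.2)), (2, np.float64(78.3)), (2.5, np.float64(78.4)), (58, np.float64(76.7)), (58.5, np.float64(75.9)), (59, np.float64(75.9)), (59.5, np.float64(75.8))]
```

View pics/ov3.png

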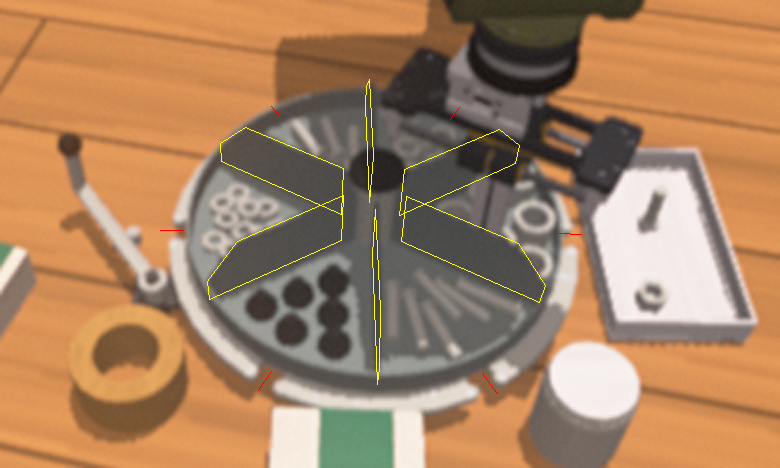

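The turntable is at about 0°. I'll retreat off the divider, lift, and check from above.

```bash

python3 -m pendant '[[[0.5,-0.1,0,0],[1.0,-0.2,0,0],[1.0,-0.2,-3,0],[1.0,-0.2,-7,0],[1.0,-0.2,-10,0]]]'
python3 -m pendant '[[[0,-4.5,0,0.15],[0,-9,0,0.3],[0,-13.5,0,0.45],[0,-18,0,0.6],[0,-22.5,0,0.73]]]'
python3 ov.py top ov4.png; python3 - <<'E'
from h import *
s=manip.read_state();print(s['eef_pos'],s['eef_rot'],s['joints'])
E
```

```text
clock: 11.9
eef_pos: [565.6, 198.4, 154.5]
eef_rot: [3.141, 0.001, 2.838]
wrist_force: [0.5, -0.3, -0.1]
finger_gap: 0.7
clock: 12.4
eef_pos: [497.3, -17.8, 152.4]
eef_rot: [3.141, 0.0, 2.102]
wrist_force: [0.4, -0.6, 0.2]
finger_gap: 0.4
59.0 [53.2 54.4 56.1] [(0, np.float64(58.8)), (0.5, np.float64(62.8)), (1, np.float64(68.2)), (1.5, np.float64(73.1)), (2, np.float64(80.4)), (2.5, np.float64(82.4)), (58, np.float64(60.0)), (58.5, np.float64(56.1)), (59, np.float64(53.2)), (59.5, np.float64(54.4))]
[495.90709078 -22.45101256 152.33670831] [-3.14064784e+00  1.19204633e-03  2.09146103e+00] [-1.18131921e-01  2.07705051e-01  1.70631983e+00 -1.61445990e-03
  1.22761597e+00 -6.38252785e-01]
```

View pics/ov4.png

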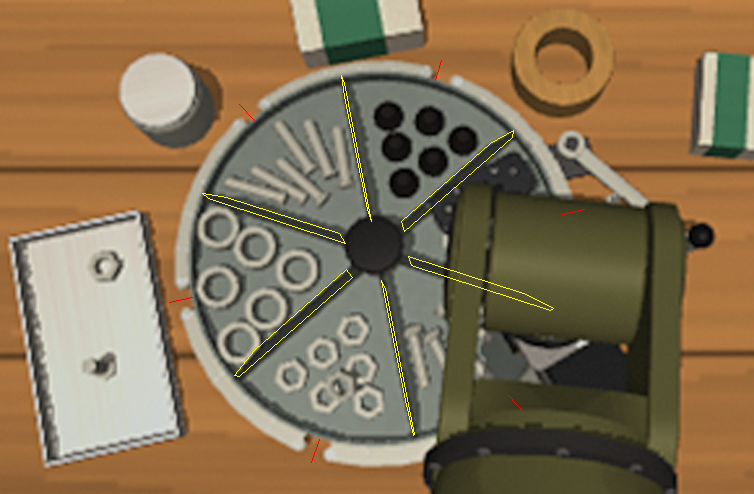

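The table is aligned: the notches fall on the expected marks at (180,300) and (317,450), within about 2 mm. Next I go outside the latch peg.

```bash

python3 -m pendant '[[[-4.5,-0.3,0,0],[-9,-0.5,0,0],[-13.5,-0.8,0,0],[-17,-1,0,0],[-19.4,-1,0,0]]]'
python3 tip.py z3.png; python3 ov.py top ov5.png; python3 - <<'E'
from h import *
s=manip.read_state();print(s['eef_pos'],s['eef_rot'],s['joints'])
for n in('top','scene'):
    c=cams.camera(n);r=models.regions_of(n,'latch_peg')
    for q in r[:2]:print(n,q['score'],q['point'],q['pixels'].sum(),ray(c,*q['point'],70))
E
```

```text
clock: 12.95
eef_pos: [589.3, -190.3, 152.0]
eef_rot: [-3.141, 0.0, 2.107]
wrist_force: [-0.1, -0.2, 0.1]
finger_gap: 0.4
12.95 [ 589.30486551 -190.27432844  151.96417322] [-0.11547343 -0.19932239  0.11835304]
59.0 [55.4 56.4 58.5] [(0, np.float64(61.8)), (0.5, np.float64(66.3)), (1, np.float64(73.1)), (1.5, np.float64(79.0)), (2, np.float64(87.3)), (2.5, np.float64(90.5)), (58, np.float64(65.5)), (58.5, np.float64(58.5)), (59, np.float64(55.4)), (59.5, np.float64(56.4))]
[ 588.84409569 -188.78022988  151.64810086] [-3.14109523e+00 -4.94715149e-04  2.10652001e+00] [-3.69424222e-01  4.76323660e-01  1.34767669e+00 -8.85161891e-05
  1.31828860e+00 -9.05125885e-01]
top 0.64 [341.5, 205.8] 498 [ 601.62852712 -110.70932946   70.        ]
top 0.5 [244.5, 229.1] 19085 [550.37301088 102.7477218   70.        ]
scene 0.86 [212.5, 213.5] 449 [ 624.77990876 -109.15325787   70.        ]
```

View pics/ov5.png

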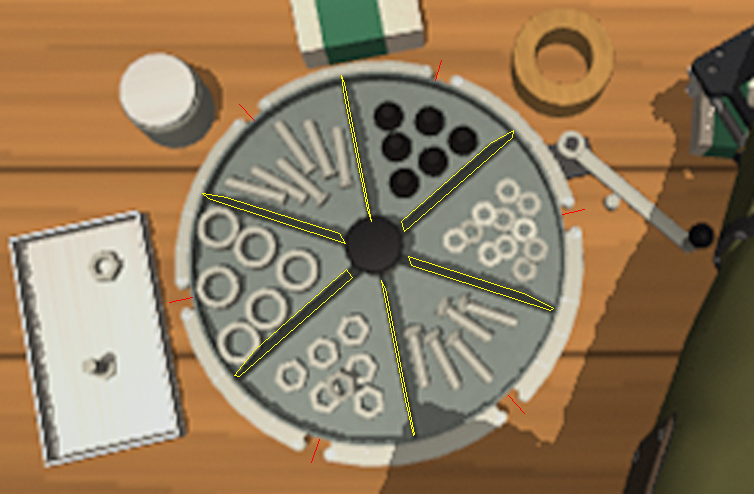

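```bash
python3 - <<'E'
from h import *
c=snap('scene','s9.png')
cv2.imwrite('pics/s9c.png',cv2.resize(c['frame'][90:310,130:400,::-1],None,fx=2.7,fy=2.7,interpolation=cv2.INTER_CUBIC))
E
```

```text
(no output)
```

View pics/s9c.png

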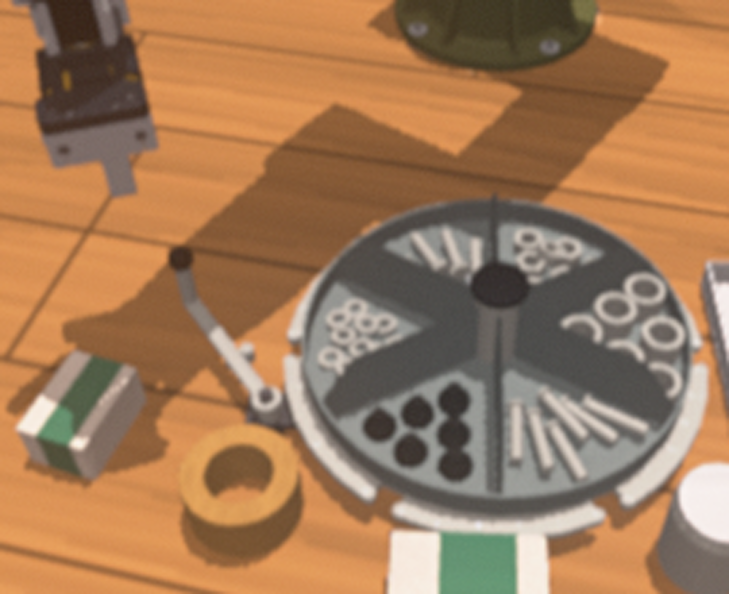

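The full top view confirms alignment within about 1°, slightly clockwise. The peg ball is still at (567,−167). Now I descend outside the peg.

```bash

python3 -m pendant '[[[-0.5,-0.7,1,0],[-0.5,-0.7,4,0],[-0.5,-0.7,7.5,0],[-0.5,-0.7,10,0],[-0.5,-0.7,10.5,0]]]'
python3 - <<'E'
from h import *
s=manip.read_state();p=s['eef_pos'];print(p,s['eef_rot'],s['wrist_force'])
c=snap('scene','s10.png')
cv2.imwrite('pics/s10c.png',cv2.resize(c['frame'][120:280,150:300,::-1],None,fx=3.6,fy=3.6,interpolation=cv2.INTER_CUBIC))
yaw=s['eef_rot'][2];ex=np.array([np.cos(yaw),np.sin(yaw)]);ey=np.array([np.sin(yaw),-np.cos(yaw)])
pin=np.array([655.3,-65.3]);Y=np.radians(12.6)
for t in np.arange(.65,-.051,-.05):
    b=pin+135*np.array([np.cos(Y+np.pi+t),np.sin(Y+np.pi+t)])
    q=b-19*ex; d=(q-p[:2])/10; print(t.round(2),b.round(0),(d@ex).round(2),(d@ey).round(2))
E
```

```text
clock: 13.85
eef_pos: [583.6, -195.6, 43.8]
eef_rot: [-3.138, -0.004, 2.108]
wrist_force: [-1.0, 0.2, 0.1]
finger_gap: 0.5
[ 583.64383832 -195.55726496   43.75832083] [-3.13838263 -0.00409427  2.10786306] [-0.9783146   0.1632042   0.11064204]
0.65 [ 568. -168.] 1.21 0.06
0.6 [ 563. -164.] 1.86 -0.14
0.55 [ 558. -159.] 2.51 -0.31
0.5 [ 554. -154.] 3.17 -0.45
0.45 [ 549. -149.] 3.84 -0.56
0.4 [ 545. -144.] 4.51 -0.63
0.35 [ 542. -138.] 5.18 -0.67
0.3 [ 538. -132.] 5.86 -0.68
0.25 [ 535. -126.] 6.53 -0.65
0.2 [ 532. -120.] 7.2 -0.59
0.15 [ 529. -114.] 7.87 -0.49
0.1 [ 527. -108.] 8.53 -0.36
0.05 [ 525. -101.] 9.19 -0.2
-0.0 [524. -95.] 9.84 -0.01
-0.05 [522. -88.] 10.47 0.22
```

View pics/s10c.png

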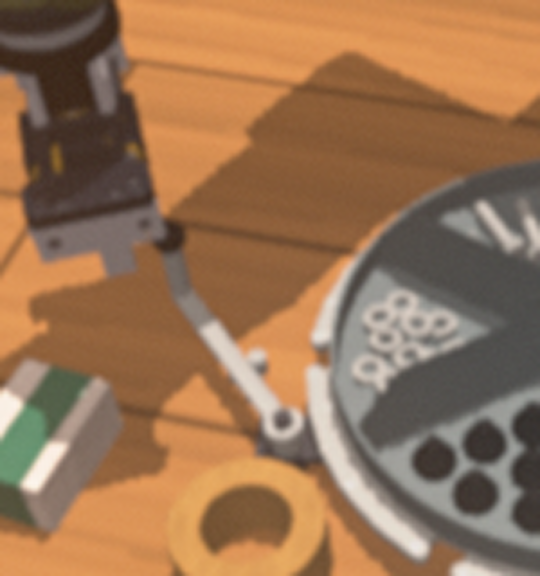

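The fingertip stands just outside the ball (crop 120,270 against 172,237). The gripper plate looks only about 15 mm above the ball, so I'll raise 6 mm and push gently, watching the force.

```bash

python3 -m pendant '[[[0.5,0,-0.6,0],[1.0,0,-0.6,0],[1.4,0,-0.6,0],[1.85,-0.15,-0.6,0],[2.5,-0.3,-0.6,0]]]'
python3 - <<'E'
from h import *
s=manip.read_state();p=s['eef_pos'];print(p,s['eef_rot'],s['wrist_force'])
c=snap('scene','s11.png')
cv2.imwrite('pics/s11c.png',cv2.resize(c['frame'][120:280,150:300,::-1],None,fx=3.6,fy=3.6,interpolation=cv2.INTER_CUBIC))
E
```

```text
clock: 14.4
eef_pos: [570.1, -176.0, 53.7]
eef_rot: [3.141, 0.001, 2.108]
wrist_force: [0.3, -1.8, 0.4]
finger_gap: 0.7
[ 570.14708975 -175.984876     53.727272  ] [3.14115826e+00 8.42560640e-04 2.10780724e+00] [ 0.25931335 -1.80488853  0.44331082]
```

View pics/s11c.png

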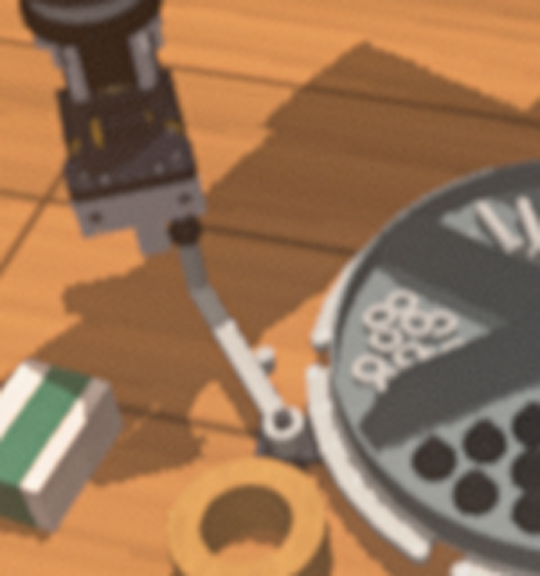

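```bash

python3 -m pendant '[[[0.65,-0.15,0,0],[1.3,-0.25,0,0],[2.0,-0.3,0,0],[2.65,-0.35,0,0],[3.35,-0.35,0,0]]]'
python3 -m pendant '[[[0.65,0.05,0,0],[1.3,0.1,0,0],[1.9,0.2,0,0],[2.4,0.3,0,0],[2.7,0.35,0,0]]]'
python3 - <<'E'
from h import *
s=manip.read_state();p=s['eef_pos'];print(p,s['eef_rot'],s['wrist_force'])
c=snap('scene','s12.png')
cv2.imwrite('pics/s12c.png',cv2.resize(c['frame'][120:280,150:300,::-1],None,fx=3.6,fy=3.6,interpolation=cv2.INTER_CUBIC))
E
```

```text
clock: 14.95
eef_pos: [549.7, -148.6, 53.2]
eef_rot: [-3.142, -0.0, 2.108]
wrist_force: [-1.0, -1.1, -0.9]
finger_gap: 0.4
clock: 15.45
eef_pos: [539.2, -123.6, 53.3]
eef_rot: [3.141, 0.0, 2.108]
wrist_force: [-0.8, -0.3, 0.2]
finger_gap: 0.7
[ 539.24588148 -123.62865345   53.29725747] [3.14149070e+00 5.62335090e-05 2.10799475e+00] [-0.77877389 -0.33793117  0.22882216]
```

View pics/s12c.png

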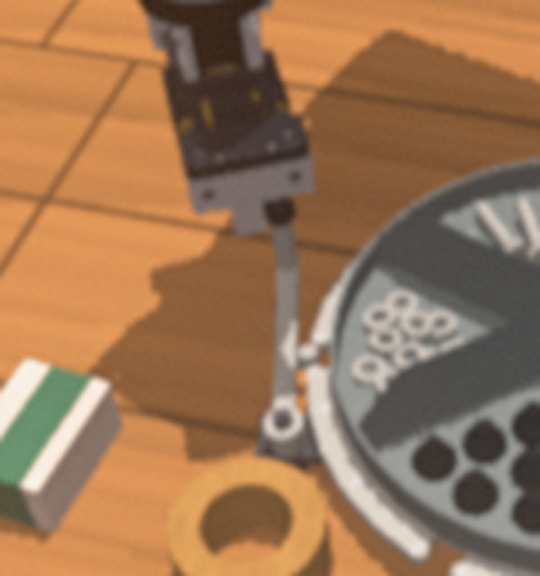

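The nose (crop 305,355) is entering the notch. I'll push it home slowly, watching the force.

```bash

python3 -m pendant '[[[0.3,0.1,0,0],[0.6,0.15,0,0],[0.9,0.2,0,0],[1.1,0.25,0,0]]]'
python3 -m pendant '[[[0.15,0.05,0,0],[0.3,0.1,0,0],[0.45,0.1,0,0]]]'
python3 - <<'E'
from h import *
s=manip.read_state();p=s['eef_pos'];print(p,s['eef_rot'],s['wrist_force'])
c=snap('scene','s13.png')
cv2.imwrite('pics/s13c.png',cv2.resize(c['frame'][120:280,150:300,::-1],None,fx=3.6,fy=3.6,interpolation=cv2.INTER_CUBIC))
E
```

```text
clock: 15.9
eef_pos: [535.8, -113.1, 53.3]
eef_rot: [3.141, 0.0, 2.108]
wrist_force: [1.1, -0.4, 0.6]
finger_gap: 0.7
clock: 16.2
eef_pos: [535.0, -110.7, 53.5]
eef_rot: [3.142, 0.004, 2.108]
wrist_force: [6.4, -18.4, -5.4]
finger_gap: -0.0
[ 535.02767636 -110.69169374   53.50878352] [3.1415863  0.0037556  2.10789796] [  6.43744166 -18.37810812  -5.44259233]
```

View pics/s13c.png

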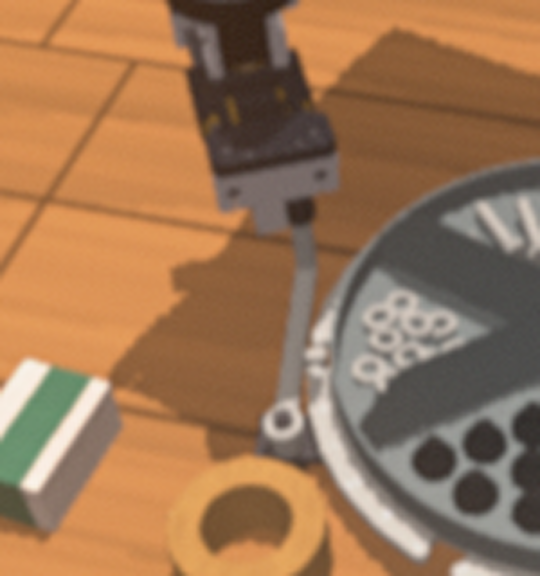

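The force jumped to about 19 N at (535,−110.7). The home position was predicted at (534,−111), so the latch is at its stop. I'll back off, lift clear and check.

```bash

python3 -m pendant '[[[-0.5,0,0,0],[-1.5,0,0,0],[-3,0,0,0],[-3,0,-4,0],[-3,0,-8,0]]]'
python3 -m pendant '[[[-5,0,-3,0],[-10,0,-3,0],[-15,0,-3,0],[-20,0,-3,0]]]'
python3 ov.py top ov7.png;python3 - <<'E'
from h import *
print(manip.read_state()['eef_pos'])
c=cams.camera('scene')
cv2.imwrite('pics/s14c.png',cv2.resize(c['frame'][140:300,170:370,::-1],None,fx=3.7,fy=3.7,interpolation=cv2.INTER_CUBIC))
c=cams.camera('top')
cv2.imwrite('pics/t14c.png',cv2.resize(c['frame'][150:290,260:400,::-1],None,fx=4.2,fy=4.2,interpolation=cv2.INTER_CUBIC))
E
```

```text
clock: 16.75
eef_pos: [549.3, -135.1, 133.3]
eef_rot: [-3.14, -0.002, 2.107]
wrist_force: [-0.5, 0.0, 0.1]
finger_gap: 0.3
clock: 17.15
eef_pos: [649.1, -302.4, 163.6]
eef_rot: [3.141, 0.0, 2.108]
wrist_force: [0.7, 0.2, 0.4]
finger_gap: 0.4
59.0 [55.4 56.3 58.6] [(0, np.float64(61.7)), (0.5, np.float64(66.2)), (1, np.float64(73.0)), (1.5, np.float64(79.0)), (2, np.float64(87.5)), (2.5, np.float64(91.2)), (58, np.float64(65.6)), (58.5, np.float64(58.6)), (59, np.float64(55.4)), (59.5, np.float64(56.3))]
[ 650.63156787 -308.47742751  160.35489109]
```

View pics/ov7.png

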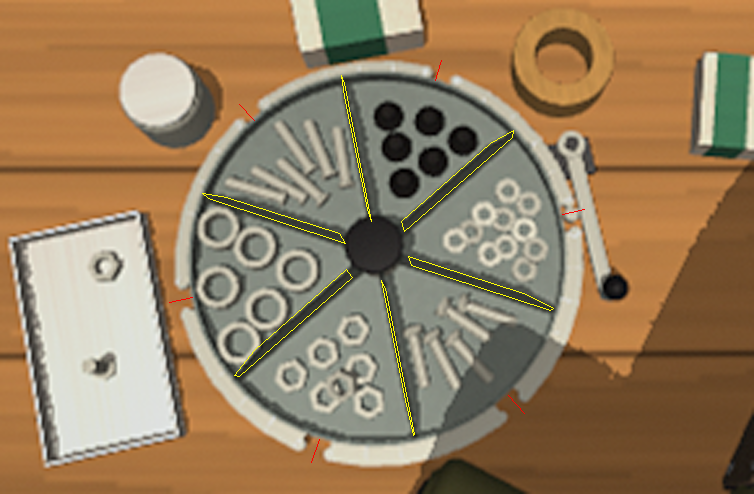

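View pics/s14c.png

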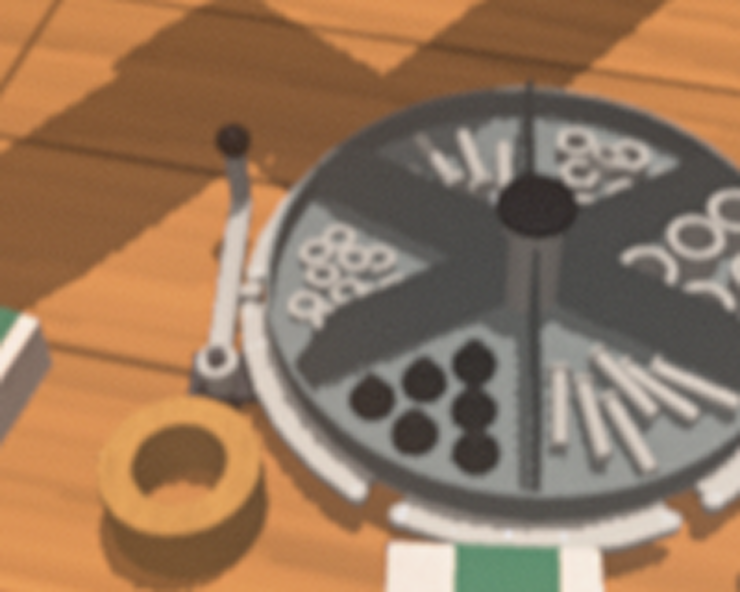

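View pics/t14c.png

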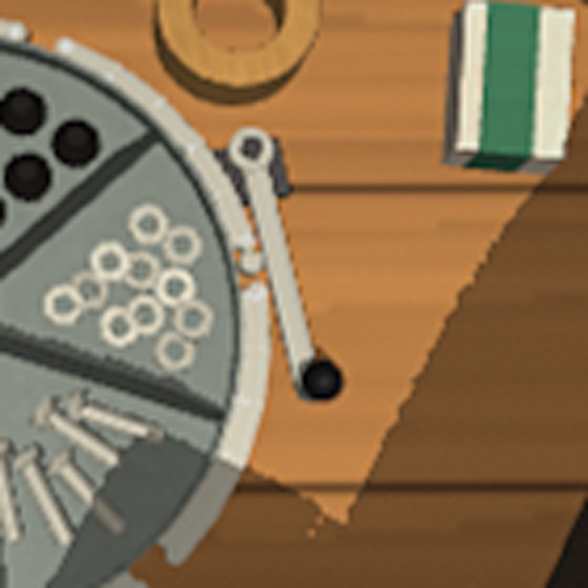

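```bash
python3 - <<'E'
from h import *
c=cams.camera('top');t=lambda x,y:(260+x/4.2-.4,150+y/4.2-.4)
b=ray(c,*t(322,380),88);p=ray(c,*t(251,148),40);n=ray(c,*t(252,262),32);print(b,p,n)
a=np.arctan2(*(b-p)[1::-1]);print(np.hypot(*(b-p)[:2]),'latch',(a-np.radians(12.6)-np.pi)%(2*np.pi))
C=np.array([557.2,102.4]);d=n[:2]-C;print(np.hypot(*d),np.degrees(np.arctan2(d[1],d[0])),'expect 186,-77.4')
# notch fit: centre and angle
obs=np.array([(182,300),(318,450),(508,407),(574,217),(445,77),(250,113)])/2.6+[100,130]-.3
w=np.array([ray(c,*o,30)[:2] for o in obs]);print(w.mean(0).round(1));e=w-w.mean(0)
print(np.hypot(*e.T).round(1),((np.degrees(np.arctan2(e[:,1],e[:,0]))-102.6-60*np.arange(6)+180)%360-180).round(1))
s=cams.camera('scene');t=lambda x,y:(170+x/3.7-.4,140+y/3.7-.4)
b=ray(s,*t(233,139),88);p=ray(s,*t(217,357),40);a=np.arctan2(*(b-p)[1::-1]);print('scene latch',(a-np.radians(12.6)-np.pi),b,p)
E
```

```text
[523.94078841 -94.65930741  88.        ] [655.92067696 -65.79955582  40.        ] [594.19110748 -65.92930171  32.        ]
135.09839467638835 latch 6.2785530715320625
172.3458611265441 -77.60600346982444 expect 186,-77.4
[556.1 102.4]
[174.5 171.7 169.8 174.2 173.  174.8] [-0.6  0.2 -1.9 -0.8 -1.9 -0.7]
scene latch -6.284933347750716 [523.68961905 -95.12511652  88.        ] [654.6586525  -66.09035338  40.        ]
```

```bash
python3 - <<'E'
from h import *
s=manip.read_state();print(s['clock'],s['eef_pos'],s['wrist_force']);print(manip.sign_off())
E
```

```text
17.4 [ 648.05566569 -300.05558901  162.66429739] [-0.72562803 -0.04685897  0.62145334]
the job is handed in; nothing more can be done
None
```

I turned the carousel about 65° clockwise with the closed fingertips until the bushes faced the picking tray. I then pushed the latch peg in until it stopped hard, at about 19 N. The arm backed off clear and I handed the job in at 17.4 s.

**Last checks:**
- **Latch:** it measures 0.00 rad from both cameras (within 0.005), and the nose can be seen in the notch.
- **Turntable:** the top view gives about −1°, clockwise of square. This is roughly the measurement error plus the play in the notch. It disagrees slightly with the scene camera, which read about 0° just before latching.
- **Carousel base:** the latch pin is within about 1 mm of where it started, which suggests the carousel was not shoved.
- **Other items:** the tray with its nut and pin, the cartons, the tape and the can look unmoved in the pictures. I did not measure their positions again.

**What went wrong on the way:** the first pass skimmed over two dividers without turning anything. The closed fingertips sit about 20 mm behind the TCP, not 8 mm ahead of it as stated. I corrected the height from the cameras and pushed again.

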